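Slide a heavy battery case home into its test bay and start the test

TASK

Push the tall, heavy battery case across the bench, low at its foot so that it slides and does not tip, between the bay's guide rails until it is fully home against the end stop. Then press the start button on the switch box beside the bay. Nothing is to be gripped or lifted: leave the case's top handle alone, and leave the bottle, screwdriver, tablet and tape roll where they are.

Things in the scene. Friction and masses are not known exactly. Their poses are not given: they have to be found in the camera images.
- case: Heavy upright battery case: grey block with black lid and top handle, 85 (its x) by 130 (its y) by 200 mm tall, with a low black foot behind; 2 kg (+-20 %). Origin: centre of the block's underside; z up. It starts 105 to 145 mm before its place in the bay, within 12 mm of the bay's axis and 0.15 rad of its direction; its +x points into the bay. It slides on the bare bench under 8 to 17 N.
- case_push (a point): Middle of the rear (-x) face of the case's foot, 22 mm above the bench and 87.5 mm behind the case's origin: where to push, along the case's +x. The foot sticks out 45 mm behind the tall block, is 120 mm wide and 45 mm high, and faces roughly towards the robot. Pushed higher than about 60 mm above the bench, on the tall block, the case may tip over forwards.
- case_handle: Steel bail handle on top of the case, 90 mm long along the case's y, 10 mm thick bar, rising to 33 mm above the lid. Origin: centre of the case's top, 200 mm above the case's origin. Not to be touched.
- bay: Fixed test bay. Origin: on the bench, just where the case's origin lies when home, with the axes of both parallel. No floor plate. End stop: steel wall 200 mm wide, 70 mm high, face at bay x = +42.5 mm. Two guide rails 30 mm high, inner faces at y = +-73 mm, from x = -20 mm to the stop. The home case has its foot's rear face at x = -87.5 mm, outside the mouth.
- bay_mouth (a point): Middle of the bay's open mouth on the bench, 58 mm before (-x of) the bay's origin. The mouth faces roughly towards the robot; the rails flare outwards here at 0.5 rad, from y = +-73 mm at x = -20 mm to about +-93 mm at the mouth.
- switch_box: Fixed grey box 80 x 70 x 45 mm high with the start button on its top, standing beside the bay's approach, on its left or right, about 70 mm before and 155 mm beside the bay's origin, turned as the bay is. The bottle stands on the other side. Origin: centre of its underside.
- start_button_top (a point): Centre of the top face of the round white button, 32 mm across, on the switch box. Press straight down.
- start_button (a joint): Travel of the button in m: 0 released, 0.006 fully down; a spring pushes it back, about 5 N at full travel. It counts as pressed beyond 0.004.
- bottle: Bystander: white bottle, 60 mm across and 150 mm tall, about 0.3 kg. Origin: centre of its underside. Leave it alone.
- screwdriver: Bystander: screwdriver lying on the bench about 270 mm to the right of the bay's axis. Leave it alone.
- tablet: Bystander: tablet computer 240 x 170 x 9 mm lying about 340 mm to the left of the bay's axis. Leave it alone.
- tape_roll: Bystander: roll of tape, 90 mm across, 20 mm high, lying about 260 mm to the right of the bay's axis, 250 mm before its origin. Leave it alone.
There are look-alikes about, which are no part of the job. Of the things shaped like the switch_box, the grey one is meant.

How it is judged:
On the way, in this order (a step that is already met when the one before it is completed fails the run):
1. the case is home against the end stop (x of case in the frame of bay between -0.006 and 0.006 m and y of case in the frame of bay between -0.012 and 0.012 m and angle between the x axis of case and the x axis of bay, either way round below 0.08 rad and angle between case's own z axis and vertical below 0.05 rad), for 0.2 s.
2. the start button is pressed (value of joint start_button above 0.004 m), for 0.05 s.
At the end, for the whole second after the job is handed in: The case stands upright and at rest on the bench between the rails, within 6 mm of fully home against the end stop, within 12 mm sideways and 0.08 rad of square; the button, pressed after the case was home, is released again (all of step 1 and linear speed of case below 0.02 m/s and height (world z) of case below 0.006 m and value of joint start_button below 0.002 m); the robot touches nothing.
It fails at once if the case tips (leans more than 0.12 rad) (angle between case's own z axis and vertical above 0.12 rad).
It fails at once if the case is lifted off the bench (more than 12 mm) (height (world z) of case above 0.012 m).
It fails at once if the case's handle is touched (contact force between case_handle and the fingers above 0.5 N or contact force between case_handle and the arm above 0.5 N).
It fails at once if the bottle, screwdriver, tablet or tape roll is moved more than 20 mm (distance of any of bottle, screwdriver, tablet, tape_roll from where it was at the start of the episode above 0.02 m).
It also fails if it takes over 53 s, if anything falls off the work surface, if the arm or the gripper's body presses on something with over 40 N, if the wrist force passes 120 N, or if a joint passes its speed limit or range.

ROBOT

A 6-joint arm with a two-finger parallel gripper is mounted at the origin on the work surface. World frame = base frame: x ahead of the robot, y to its left, z up, the work surface at z = 0. Lengths are in m, angles in rad, forces in N, time in s.
With the tool pointing down it reaches from about 0.4 to 0.825 m from the base axis. Payload 7 kg.
Tool frame: the origin (TCP) lies on the mounting face of the last link; the fingertips stand 178 mm ahead of it and the grasp point (between the pads) lies 159 mm ahead of it; z points along the fingers, y is the direction in which the jaws open and shut (so a half turn about z gives the same grasp; the last joint's range is limited). The gripper opens to 88 mm and grips with 3 to 60 N. Pads are 19 mm wide; open, the fingers measure 130 mm over their backs; the gripper's body (78 mm by 193 mm) begins 47 mm behind the grasp point.
Start: joints at [-0.918, 0.359, 0.012, 0, -1.224, -0.288], TCP at [0.241, -0.631, 0.405] pointing down, gripper open.
Joint ranges: [-3.07, 3.07], [-1.43, 2.12], [-1.02, 1.25], [-3.03, 1.67], [-3.05, -0], [-3.03, 3.03]. Speed limits (rad/s): [2.39, 2.39, 3.01, 3.14, 3.14, 3.14].

INTERFACE

Orientations are given as [roll, pitch, yaw] about the fixed x, y, z axes, in that order (R = Rz(yaw) Ry(pitch) Rx(roll)).
In Python, from station import * gives the robot as it stands.
- The arm moves only by the tool arm_command, never from a script. Its argument "targets" is a list of rows, each a list of 3 entries, a list of its own where there are three numbers: the turn, a rotation vector about the world's x, y, z in rad, then the shift along the world's x, y, z in mm, then the closure, from 0 (fully open) to 1 (shut). In form: [[[wx, wy, wz], [tx, ty, tz], fingers], ...]. A call has 1 to 8 rows; each row shifts and turns the commanded pose from where the row before left it; what a row does not reach is not made up. A row lasts 1/10 s, in which the tool goes at most 50 mm and 8.59 degrees, less where a joint would pass 70% of its speed; a pose out of reach is approached as far as the arm can. A call with a gripper value outside its range is refused whole. The fingers move at their own pace and stop on an object; "squeeze" is the grip in N (left out, the last holds). Time passes only in rows, so rows that do not move let the fingers close. It gives the time, the measured TCP pose, the force and the opening at its end, in the units of the state.
- get_state(): the state, without advancing time (a new reading comes with each control period).
- grab_frame(name): name is "scene" or "top" or "wrist"; returns (picture, depth): 384x512x3 uint8, red, green, blue; 384x512 float32, m along the optical axis (not along the pixel's ray), 0 where there is no reading.
- camera_params(name): a dict with "mtx" (3x3 intrinsics, pixels), "k1" (the pictures are not rectified: a ray, as slopes to the right and down, at radius r is drawn at 1 + k1 r^2 times it, then the intrinsics apply), "eye" and "orientation" of the camera in the world. Camera axes: x right, y down, z forward; pixel columns grow to the right and rows downward; lengths in m; the calibration is good to about 2 mm. A picture is of the moment at which its call begins: read the wrist's pose just before it. camera_params takes no time and is no camera call; for the wrist camera it gives the pose at the moment of the call.
- job_done(): hands the job in, once; it reports no verdict.
The state is a dict: "t": time; "q": joint angles; "qd": joint speeds; "joint_efforts": joint torques, N m; "eef_pos": TCP position; "ee_rot": TCP orientation; "force": force on the tool from outside, world axes, zero at the start; "moment": the same for the moment, N m; "width": finger opening in m.
Only numpy, scipy, OpenCV 4.12 (cv2) and the standard library are available. Lean on these libraries where they do the work, as an engineer would, in place of code of your own. Each camera call takes 0.05 s, during which the arm holds its last target.

## Working session

There is one attempt and no reset: what is moved stays moved. The work goes in short steps, Python scripts to look and compute and a tool call to move; the robot and the scene stay as the last step left them, time stands still between calls to the robot, and variables do not carry over. Pictures are saved under pics/ and viewed, and the job is handed in when it is done.

Besides the shell and the picture viewer there is one more tool, called after "Call:" as name([rows], argument=value, ...), one row to a line, values as JSON. arm_command: Moves the arm, as the interface text tells. Its arguments: {"type":"object","properties":{"targets":{"type":"array"},"squeeze":{"type":"number"}},"required":["targets"]}

```bash
ls; mkdir -p pics
python3 - <<'E'
from station import *
import cv2,numpy as np
print(get_state())
for n in("scene","top"):
    p,d=grab_frame(n); np.savez(f"{n}0.npz",p=p,d=d)
    c=camera_params(n); print(n,c)
    cv2.imwrite(f"pics/{n}0.png",p[:,:,::-1])
E
```

```text
pics
{'t': 0.0, 'q': array([-9.17880752e-01,  3.59341000e-01,  1.10841789e-02, -3.41213795e-04,
       -1.22410147e+00, -2.88082468e-01]), 'qd': array([ 0.00063293,  0.00108206, -0.00142988,  0.00020631, -0.00153281,
       -0.00101939]), 'joint_efforts': array([-2.02676752e-04, -5.82715738e+01,  2.93034106e+01,  6.99654311e+00,
        6.91700276e-03, -1.61505550e-04]), 'eef_pos': array([ 0.24075203, -0.63039659,  0.40376477]), 'ee_rot': array([ 3.14000391e+00, -1.36268909e-04, -2.77687563e+00]), 'force': array([0.79322602, 0.3471868 , 0.72972849]), 'moment': array([-0.04745447, -0.05643916, -0.03057144]), 'width': 0.08782236420131184}
scene {'mtx': array([[487.12334875,   0.        , 255.14292547],
       [  0.        , 487.12334875, 192.68905661],
       [  0.        ,   0.        ,   1.        ]]), 'k1': -0.18726746674944214, 'eye': array([ 1.52157333, -0.35626925,  1.2798186 ]), 'orientation': array([-2.40915623, -0.00920804,  1.14480929])}
top {'mtx': array([[472.09498858,   0.        , 250.55060088],
       [  0.        , 472.09498858, 185.03225919],
       [  0.        ,   0.        ,   1.        ]]), 'k1': -0.1898106920355369, 'eye': array([0.38366309, 0.05278456, 1.56550627]), 'orientation': array([-3.01468544,  0.00648921, -1.58341656])}
```

View pics/scene0.png

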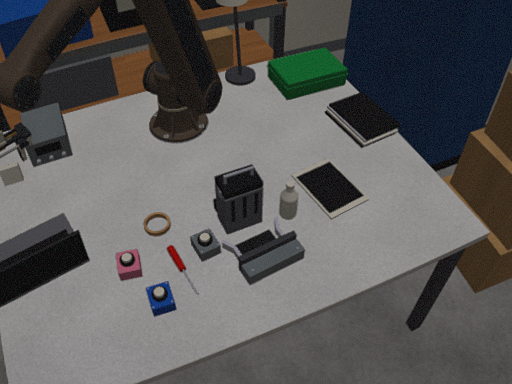

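View pics/top0.png

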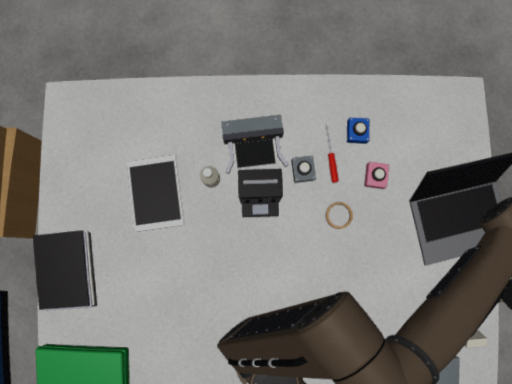

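The top view has +x up and +y left. The case's lid is at about (260,183) and its foot at (260,209). The bay stop is at (253,128), with the rail flares at (230,157) and (282,152). Candidates for the switch box are grey (304,169), blue (359,130) and pink (377,175), and I choose the grey one beside the bay. The bottle is at (209,176), the screwdriver at (333,160) and the tape at (339,215).

```bash
cat > h.py <<'E'
import numpy as np,cv2
from scipy.spatial.transform import Rotation as R
def und(c,uv):
    k=np.array(c["mtx"]);D=np.array([c["k1"],0,0,0,0.])
    return cv2.undistortPoints(np.asarray(uv,float).reshape(-1,1,2),k,D)[:,0]
def ray(c,uv):
    n=und(c,uv); d=np.c_[n,np.ones(len(n))]
    return R.from_euler('xyz',c["orientation"]).apply(d)
def onplane(c,uv,z):
    d=ray(c,uv); e=np.array(c["eye"]); return e+d*((z-e[2])/d[:,2])[:,None]
def cloud(c,depth):
    h,w=depth.shape; v,u=np.mgrid[:h,:w]
    d=ray(c,np.c_[u.ravel(),v.ravel()]); 
    P=np.array(c["eye"])+d*depth.ravel()[:,None]; P[depth.ravel()==0]=np.nan
    return P.reshape(h,w,3)
E
python3 - <<'E'
from station import *
from h import *
for n in("top","scene"):
    z=np.load(n+"0.npz");c=camera_params(n);P=cloud(c,z["d"]);np.save(n+"P.npy",P)
P=np.load("topP.npy")
for (u,v) in [(262,182),(260,211),(245,211),(275,211),(253,128),(253,155),(304,169),(230,157),(282,152),(209,176),(359,130),(260,250),(320,240)]:
    print((u,v),P[v,u].round(4))
p=np.load("top0.npz")["p"]
cr=cv2.resize(p[100:230,190:330],None,fx=5,fy=4.6,interpolation=cv2.INTER_CUBIC)
cr=cv2.resize(p[105:225,200:330],None,fx=5,fy=5,interpolation=cv2.INTER_CUBIC)
cv2.imwrite("pics/topcrop.png",cr[:600,:,::-1])
E
```

```text
(262, 182) [0.5624 0.0265 0.2301]
(260, 211) [0.4928 0.0308 0.0469]
(245, 211) [0.4936 0.0792 0.0441]
(275, 211) [ 0.4923 -0.0177  0.0439]
(253, 128) [0.767  0.0497 0.0481]
(253, 155) [0.6845 0.0509 0.0053]
(304, 169) [ 0.6248 -0.1128  0.0662]
(230, 157) [0.6737 0.127  0.0323]
(282, 152) [ 0.6952 -0.0474 -0.003 ]
(209, 176) [0.5942 0.1858 0.1468]
(359, 130) [ 0.7517 -0.2978  0.0704]
(260, 250) [ 0.3672  0.032  -0.0006]
(320, 240) [ 0.3969 -0.1678 -0.003 ]
```

View pics/topcrop.png

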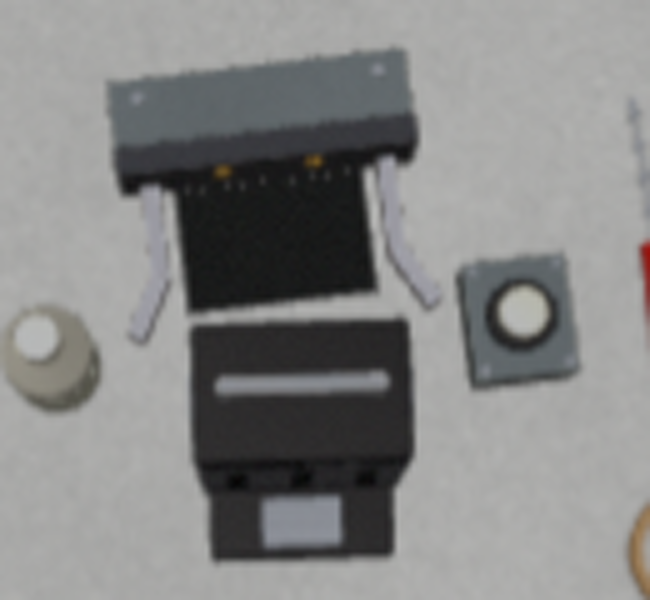

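The crop confirms the scene. The grey box has a white button at (523,310) in crop pixels, the case's lid corners run from (190,322) to (411,458), and the foot's rear edge is at y≈557. Next I measure poses.

Run:
```python
from station import *
from h import *
c=camera_params("top")
def f(pts,z):
    a=(np.array(pts,float)+.5)/5-.5+[200,105]; return onplane(c,a,z)
def show(n,pts,z):
    q=f(pts,z)[:,:2]; print(n,q.round(4).tolist()); return q
L=show("lid FL FR RR RL",[(190,322),(408,318),(411,460),(194,464)],.2)
print("sizes",[np.linalg.norm(L[i]-L[(i+1)%4]).round(4) for i in range(4)],"c",L.mean(0))
d=L[0]-L[1];print("yaw",np.arctan2(-d[0],d[1])); d=L[0]-L[3];print(np.arctan2(d[1],d[0])); d=L[1]-L[2];print(np.arctan2(d[1],d[0]))
F=show("foot rear top",[(213,557),(390,553)],.045); d=F[0]-F[1]; print(np.linalg.norm(d),"yaw",np.arctan2(-d[0],d[1]),F.mean(0))
S=show("box",[(460,268),(565,254),(579,374),(472,388)],.045); print([np.linalg.norm(S[i]-S[(i+1)%4]).round(4) for i in range(4)],S.mean(0))
d=S[0]-S[3];print("yaw",np.arctan2(d[1],d[0])); d=S[1]-S[2];print(np.arctan2(d[1],d[0]));d=S[0]-S[1];print(np.arctan2(-d[0],d[1]))
E1=show("rail inner bends",[(166,278),(394,238)],.03)
E2=show("rail tips inner",[(148,340),(430,307)],.03)
T=show("stop top front edge ",[(116,152),(415,115)],.07); d=T[0]-T[1];print("yaw",np.arctan2(-d[0],d[1]),np.linalg.norm(d),T.mean(0))
T=show("stop top back edge ",[(108,82),(404,49)],.07); d=T[0]-T[1];print("yaw",np.arctan2(-d[0],d[1]),np.linalg.norm(d),T.mean(0))
show("btn",[(523,311)],.062)
P=np.load("topP.npy")
Z=P[...,2]
# stop
print((Z[114:145:2,253]).round(3),P[114:145:2,253,0].round(3))
# pts by height
m=np.zeros(Z.shape,bool);m[160:205,230:290]=1
q=P[m&(Z>.19)&(Z<.212)][:,:2]; r=cv2.minAreaRect(q.astype(np.float32)*1000);print("lid rect",r)
m[:]=0;m[150:190,288:320]=1
q=P[m&(Z>.035)&(Z<.055)][:,:2]; r=cv2.minAreaRect(q.astype(np.float32)*1000);print("box rect",r)
m[:]=0;m[203:225,230:290]=1
q=P[m&(Z>.035)&(Z<.055)][:,:2]; r=cv2.minAreaRect(q.astype(np.float32)*1000);print("foot rect",r)
```

```text
lid FL FR RR RL [[0.6059, 0.0968], [0.6065, -0.031], [0.5229, -0.031], [0.5222, 0.0952]]
sizes [np.float64(0.1278), np.float64(0.0837), np.float64(0.1262), np.float64(0.0837)] c [0.56436439 0.03250188]
yaw 0.005157888038870539
0.0187154417611026
-9.396834010357698e-05
foot rear top [[0.4775, 0.0884], [0.4786, -0.0258]]
0.11415115951412862 yaw 0.009112317330531078 [0.47804872 0.03131258]
box [[0.6646, -0.0754], [0.6731, -0.1448], [0.5935, -0.1515], [0.5852, -0.0812]]
[np.float64(0.0699), np.float64(0.08), np.float64(0.0707), np.float64(0.0796)] [ 0.62907947 -0.11321427]
yaw 0.07376927908649264
0.0839347585681288
0.1226728698951269
rail inner bends [[0.6632, 0.1179], [0.6881, -0.0333]]
rail tips inner [[0.6219, 0.1301], [0.6414, -0.0561]]
stop top front edge  [[0.7396, 0.1481], [0.7616, -0.0466]]
yaw 0.11254826792017959 0.1959780456045045 [0.75060825 0.05076705]
stop top back edge  [[0.7866, 0.1533], [0.8062, -0.0405]]
yaw 0.10051918144478868 0.19473120401134814 [0.7964134  0.05637851]
btn [[0.6327, -0.1141]]
[-0.002 -0.004  0.052  0.047  0.052  0.053  0.044  0.048  0.048  0.072
  0.068  0.071  0.048  0.014  0.001  0.006] [0.829 0.823 0.8   0.795 0.787 0.779 0.775 0.767 0.76  0.748 0.742 0.735
 0.733 0.734 0.73  0.722]
lid rect ((563.3067626953125, 32.27159118652344), (85.09521484375, 130.1663818359375), 1.137617588043213)
box rect ((630.5938720703125, -114.52128601074219), (80.58513641357422, 70.86673736572266), 6.434144973754883)
foot rect ((496.81158447265625, 33.883575439453125), (123.24424743652344, 45.531944274902344), 89.33343505859375)
```

Call:
arm_command([
  [[0,0,-0.044],[19,40,0],0],
  [[0,0,-0.044],[19,40,0],0],
  [[0,0,-0.044],[19,40,0],0],
  [[0,0,-0.044],[19,40,0],0],
  [[0,0,-0.044],[19,40,0],0],
  [[0,0,-0.044],[19,40,0],0],
  [[0,0,-0.044],[19,40,0],0],
  [[0,0,-0.044],[19,40,0],0],
])

```text
t: 0.9
eef_pos: [0.393, -0.3088, 0.4046]
ee_rot: [3.141, -0.0, -3.131]
force: [1.0, -0.1, 0.4]
width: 0.0875
```

Call:
arm_command([
  [[0,0,0],[4,43,0],0],
  [[0,0,0],[4,43,0],0],
  [[0,0,0],[4,43,0],0],
  [[0,0,0],[4,43,0],0],
  [[0,0,0],[4,43,0],0],
  [[0,0,0],[4,43,0],0],
  [[0,0,0],[4,43,0],0],
  [[0,0,0],[4,43,0],0],
])

```text
t: 1.7
eef_pos: [0.4243, 0.0351, 0.4048]
ee_rot: [3.141, 0.0, -3.129]
force: [1.6, -0.0, 0.4]
width: 0.0879
```

Call:
arm_command([
  [[0,0,0],[0,0,0],0],
  [[0,0,0],[0,0,0],0],
  [[0,0,0],[0,0,0],0],
])

```text
t: 2.0
eef_pos: [0.4246, 0.033, 0.4044]
ee_rot: [-3.141, -0.001, -3.129]
force: [0.8, -0.2, -0.5]
width: 0.0879
```

Call:
arm_command([
  [[0,0,0],[0,0,-28],0],
  [[0,0,0],[0,0,-28],0],
  [[0,0,0],[0,0,-28],0],
  [[0,0,0],[0,0,-28],0],
  [[0,0,0],[0,0,-28],0],
  [[0,0,0],[0,0,-28],0],
  [[0,0,0],[0,0,-28],0],
  [[0,0,0],[0,0,-13],0],
])

```text
t: 2.8
eef_pos: [0.424, 0.0316, 0.1937]
ee_rot: [-3.14, -0.003, -3.132]
force: [0.1, -0.3, -0.6]
width: 0.0879
```

Run:
```python
from station import *
from h import *
s=get_state();print(s["eef_pos"],s["ee_rot"],s["force"])
p,d=grab_frame("wrist");cv2.imwrite("pics/w1.png",p[:,:,::-1])
p,d=grab_frame("scene");cv2.imwrite("pics/s1.png",cv2.resize(p[130:330,130:330],None,fx=3,fy=3)[:,:,::-1])
```

```text
[0.42399544 0.03161342 0.19366037] [-3.14019739e+00 -2.74934132e-03 -3.13173012e+00] [ 0.08465745 -0.25154213 -0.55765671]
```

View pics/w1.png

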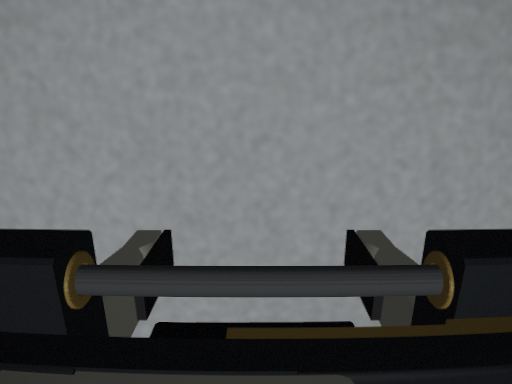

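View pics/s1.png

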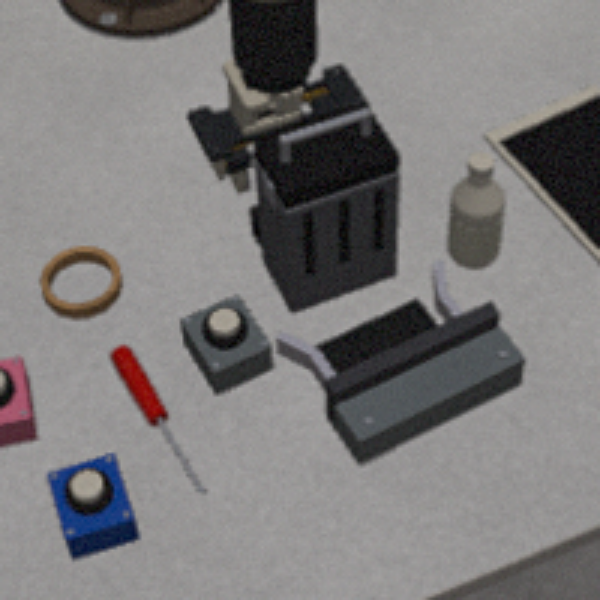

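The gripper stands behind the case, clear of it and of the handle (scene crop: gripper at (260,110), case at (330,210)). I'll advance to contact.

Call:
arm_command([
  [[0,0,0],[8,0,0],0],
  [[0,0,0],[8,0,0],0],
  [[0,0,0],[7,0,0],0],
  [[0,0,0],[5,0,0],0],
  [[0,0,0],[4,0,0],0],
  [[0,0,0],[4,0,0],0],
  [[0,0,0],[3,0,0],0],
  [[0,0,0],[3,0,0],0],
])

```text
t: 3.7
eef_pos: [0.4669, 0.0334, 0.1956]
ee_rot: [-3.142, -0.0, -3.129]
force: [-1.1, -0.3, 0.1]
width: 0.0878
```

Call:
arm_command([
  [[0,0,0],[2,0,0],0],
  [[0,0,0],[2,0,0],0],
  [[0,0,0],[2,0,0],0],
  [[0,0,0],[2,0,0],0],
  [[0,0,0],[2,0,0],0],
  [[0,0,0],[2,0,0],0],
])

```text
t: 4.3
eef_pos: [0.4744, 0.032, 0.1946]
ee_rot: [-3.138, -0.011, -3.13]
force: [-20.6, 3.8, 16.7]
width: 0.0878
```

```bash
cat > look.py <<'E'
import sys
from station import *
from h import *
n=sys.argv[1]
s=get_state();print(s["t"],s["eef_pos"].round(4),s["ee_rot"].round(3),s["force"].round(1))
p,d=grab_frame("top");np.savez(f"top{n}.npz",p=p,d=d)
c=camera_params("top");P=cloud(c,d);np.save(f"topP{n}.npy",P)
cv2.imwrite(f"pics/t{n}.png",cv2.resize(p[105:225,200:330],None,fx=5,fy=5,interpolation=cv2.INTER_CUBIC)[:,:,::-1])
p,d=grab_frame("scene");cv2.imwrite(f"pics/s{n}.png",cv2.resize(p[130:330,130:330],None,fx=3,fy=3,interpolation=cv2.INTER_CUBIC)[:,:,::-1])
E
python3 look.py 2
```

```text
4.3 [0.4744 0.032  0.1946] [-3.138 -0.011 -3.13 ] [-20.6   3.8  16.7]
```

View pics/t2.png

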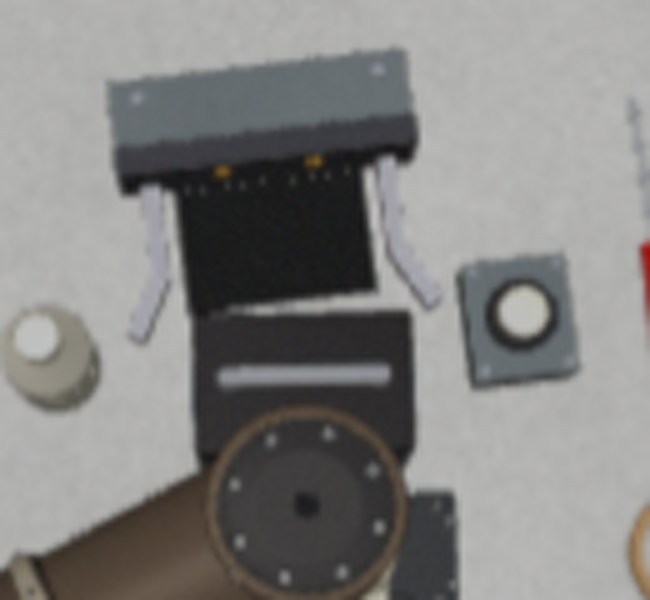

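Call:
arm_command([
  [[0,0,0.006],[5,-0.2,0],0],
  [[0,0,0.006],[5,-0.2,0],0],
  [[0,0,0.006],[5,-0.2,0],0],
  [[0,0,0.006],[5,-0.2,0],0],
  [[0,0,0.006],[5,-0.2,0],0],
  [[0,0,0.006],[5,-0.2,0],0],
  [[0,0,0.006],[5,-0.2,0],0],
  [[0,0,0.006],[5,-0.2,0],0],
])

```text
t: 5.2
eef_pos: [0.5135, 0.0296, 0.1943]
ee_rot: [-3.138, -0.014, -3.083]
force: [-22.6, -0.8, 18.1]
width: 0.0876
```

```bash
python3 look.py 3
```

```text
5.2 [0.5135 0.0296 0.1943] [-3.138 -0.014 -3.083] [-22.6  -0.8  18.1]
```

View pics/t3.png

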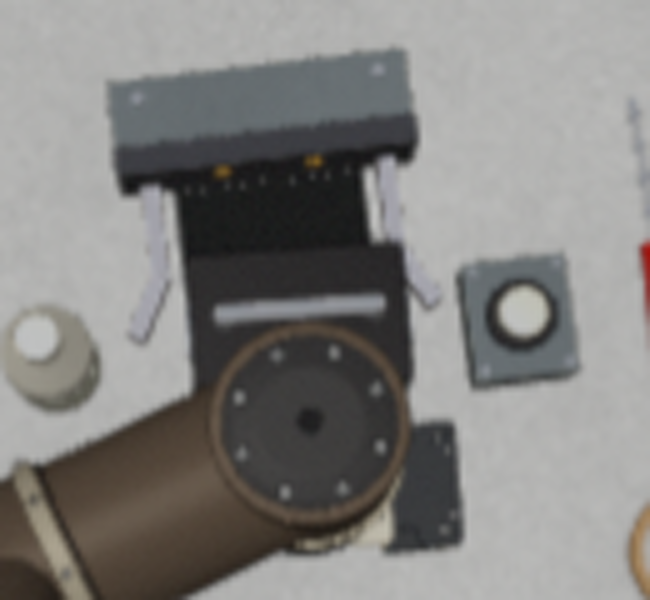

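View pics/s3.png

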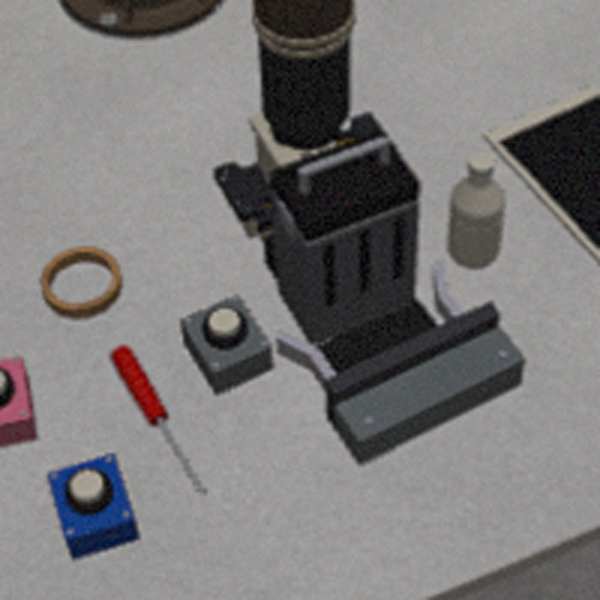

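```bash
cat > lid.py <<'E'
import sys
from station import *
from h import *
c=camera_params("top")
a=np.array(eval(sys.argv[1]),float); a=(a+.5)/5-.5+[200,105]
q=onplane(c,a,.2)[:,:2]; d=q[0]-q[1]; y=np.arctan2(-d[0],d[1]); m=q.mean(0)
C=m-.0425*np.array([np.cos(y),np.sin(y)])
O=np.array([.692,.0445]);b=.103;e=C-O
print("len",np.linalg.norm(d),"yaw",y,"C",C,"in bay",e[0]*np.cos(b)+e[1]*np.sin(b),-e[0]*np.sin(b)+e[1]*np.cos(b),y-b)
E
python3 lid.py "[(190,322),(408,318)]";python3 lid.py "[(189,260),(406,244)]"
```

```text
len 0.12780758165672917 yaw 0.005157888038870539 C [0.56368952 0.03267208] in bay -0.12884658201689228 0.001427393249961658 -0.09784211196112945
len 0.1281131574398934 yaw 0.06147745453568728 C [0.60433604 0.03051602] in bay -0.08863716278575842 -0.004896440490984574 -0.041522545464312714
```

Call:
arm_command([
  [[0,0,0.006],[5,0.7,0],0],
  [[0,0,0.006],[5,0.7,0],0],
  [[0,0,0.006],[5,0.7,0],0],
  [[0,0,0.006],[5,0.7,0],0],
  [[0,0,0.006],[5,0.7,0],0],
  [[0,0,0.006],[5,0.7,0],0],
  [[0,0,0.006],[5,0.7,0],0],
  [[0,0,0.003],[5,0.7,0],0],
])

```text
t: 6.1
eef_pos: [0.5542, 0.0353, 0.1941]
ee_rot: [-3.139, -0.013, -3.038]
force: [-15.5, -3.8, 9.9]
width: 0.0878
```

```bash
python3 look.py 4
```

```text
6.1 [0.5542 0.0353 0.1941] [-3.139 -0.013 -3.038] [-15.5  -3.8   9.9]
```

View pics/t4.png

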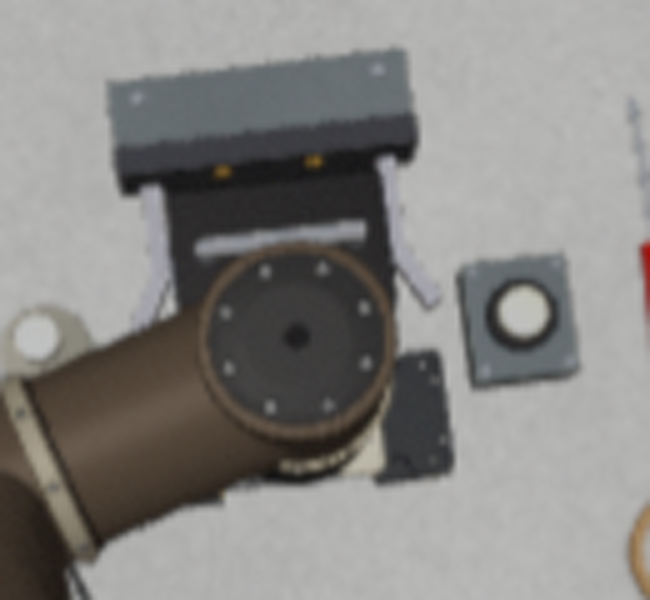

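Run:
```python
from station import *
from h import *
c=camera_params("top")
for pts in ([(220,376),(386,374)],[(215,386),(390,380)],[(216,315),(385,302)],[(197,248),(364,230)]):
    a=(np.array(pts,float)+.5)/5-.5+[200,105]
    q=onplane(c,a,.232)[:,:2]; d=q[0]-q[1]; y=np.arctan2(-d[0],d[1]); C=q.mean(0)
    e=C-[.692,.0445];b=.103
    print(np.linalg.norm(d).round(3),y.round(3),C.round(4),(e[0]*np.cos(b)+e[1]*np.sin(b)).round(4),(-e[0]*np.sin(b)+e[1]*np.cos(b)).round(4))
P=np.load("topP4.npy")
z=P[136:175,:,:]
for v in range(137,152): print(v,P[v,[236,250,270]].round(3).tolist())
```

```text
0.095 -0.001 [0.5692 0.0316] -0.1235 -0.0002
0.1 0.021 [0.5646 0.0319] -0.1281 0.0006
0.097 0.064 [0.6076 0.0324] -0.0852 -0.0034
0.097 0.096 [0.6483 0.0433] -0.0436 0.0033
137 [[0.732, 0.105, 0.071], [0.733, 0.06, 0.066], [0.74, -0.007, 0.029]]
138 [[0.729, 0.105, 0.069], [0.731, 0.06, 0.057], [0.74, -0.007, 0.016]]
139 [[0.727, 0.106, 0.065], [0.733, 0.06, 0.037], [0.739, -0.007, 0.003]]
140 [[0.727, 0.106, 0.048], [0.732, 0.06, 0.024], [0.693, -0.0, 0.194]]
141 [[0.726, 0.107, 0.038], [0.732, 0.06, 0.008], [0.689, 0.0, 0.199]]
142 [[0.726, 0.107, 0.023], [0.687, 0.059, 0.198], [0.687, 0.0, 0.195]]
143 [[0.728, 0.108, -0.0], [0.684, 0.06, 0.196], [0.682, 0.0, 0.202]]
144 [[0.682, 0.101, 0.196], [0.68, 0.06, 0.2], [0.681, 0.0, 0.194]]
145 [[0.678, 0.101, 0.199], [0.677, 0.06, 0.201], [0.676, 0.001, 0.204]]
146 [[0.674, 0.101, 0.202], [0.674, 0.06, 0.2], [0.673, 0.001, 0.203]]
147 [[0.671, 0.101, 0.204], [0.67, 0.06, 0.204], [0.67, 0.001, 0.201]]
148 [[0.668, 0.101, 0.202], [0.668, 0.06, 0.202], [0.668, 0.001, 0.198]]
149 [[0.666, 0.101, 0.2], [0.666, 0.06, 0.195], [0.664, 0.001, 0.204]]
150 [[0.663, 0.101, 0.198], [0.662, 0.06, 0.203], [0.655, 0.002, 0.231]]
151 [[0.66, 0.101, 0.198], [0.659, 0.06, 0.198], [0.652, 0.002, 0.232]]
```

View pics/s4.png

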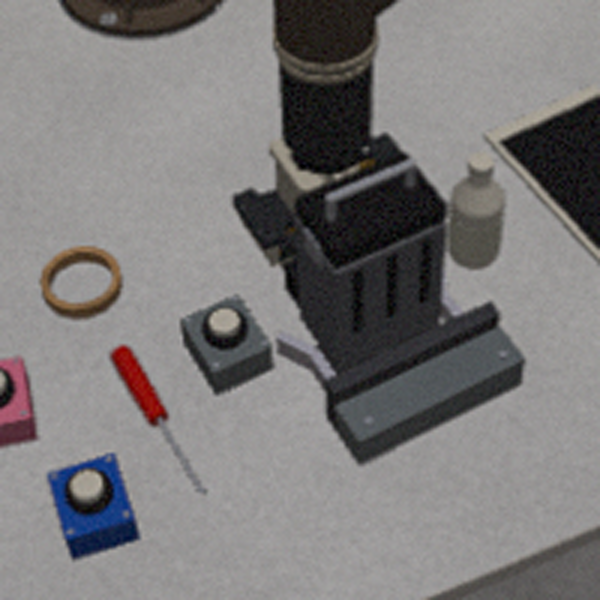

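Call:
arm_command([
  [[0,0,0],[5,0.3,0],0],
  [[0,0,0],[5,0.3,0],0],
  [[0,0,0],[5,0.4,0],0],
  [[0,0,0],[5,0.4,0],0],
  [[0,0,0],[5,0.4,0],0],
  [[0,0,0],[4,0.4,0],0],
  [[0,0,0],[4,0.4,0],0],
  [[0,0,0],[3,0.3,0],0],
])

```text
t: 7.0
eef_pos: [0.5906, 0.0388, 0.1941]
ee_rot: [-3.14, -0.012, -3.038]
force: [-16.3, -1.5, 9.5]
width: 0.0876
```

Call:
arm_command([
  [[0,0,0],[2,0.2,0],0],
  [[0,0,0],[2,0.2,0],0],
])

```text
t: 7.2
eef_pos: [0.5944, 0.0392, 0.1941]
ee_rot: [-3.14, -0.012, -3.038]
force: [-16.8, -1.9, 9.7]
width: 0.0874
```

Call:
arm_command([
  [[0,0,0],[2,0.2,0],0],
  [[0,0,0],[1.5,0.1,0],0],
])

```text
t: 7.4
eef_pos: [0.597, 0.0394, 0.1941]
ee_rot: [-3.14, -0.014, -3.038]
force: [-25.5, 2.2, 18.8]
width: 0.0874
```

Call:
arm_command([
  [[0,0,0],[1,0.1,0],0],
])

```text
t: 7.5
eef_pos: [0.5973, 0.0394, 0.1941]
ee_rot: [-3.139, -0.016, -3.038]
force: [-27.7, 1.1, 19.8]
width: 0.0878
```

Call:
arm_command([
  [[0,0,0],[1,0.1,0],0],
])

```text
t: 7.6
eef_pos: [0.5975, 0.0395, 0.1941]
ee_rot: [-3.139, -0.018, -3.038]
force: [-30.9, 2.4, 23.9]
width: 0.0879
```

```bash
python3 look.py 5;python3 - <<'E'
import numpy as np
P=np.load("topP5.npy")
for v in range(124,140): print(v,P[v,[236,250,270]].round(3).tolist())
E
```

```text
7.6 [0.5975 0.0395 0.1941] [-3.139 -0.018 -3.038] [-30.9   2.4  23.9]
124 [[0.78, 0.106, 0.053], [0.779, 0.059, 0.056], [0.782, -0.007, 0.039]]
125 [[0.778, 0.106, 0.047], [0.776, 0.059, 0.054], [0.739, -0.001, 0.192]]
126 [[0.774, 0.106, 0.049], [0.774, 0.06, 0.048], [0.735, -0.001, 0.197]]
127 [[0.771, 0.106, 0.05], [0.771, 0.06, 0.047], [0.73, -0.0, 0.204]]
128 [[0.767, 0.106, 0.051], [0.729, 0.059, 0.2], [0.728, -0.0, 0.2]]
129 [[0.729, 0.101, 0.191], [0.725, 0.059, 0.201], [0.725, -0.0, 0.198]]
130 [[0.723, 0.1, 0.202], [0.723, 0.059, 0.2], [0.721, -0.0, 0.204]]
131 [[0.72, 0.101, 0.201], [0.72, 0.059, 0.199], [0.72, -0.0, 0.197]]
132 [[0.717, 0.101, 0.199], [0.717, 0.059, 0.198], [0.716, -0.0, 0.199]]
133 [[0.715, 0.101, 0.196], [0.715, 0.059, 0.193], [0.713, -0.0, 0.2]]
134 [[0.711, 0.101, 0.199], [0.711, 0.059, 0.199], [0.709, -0.0, 0.201]]
135 [[0.708, 0.101, 0.202], [0.708, 0.059, 0.198], [0.7, 0.001, 0.23]]
136 [[0.706, 0.101, 0.195], [0.646, 0.058, 0.449], [0.696, 0.001, 0.232]]
137 [[0.701, 0.101, 0.206], [0.642, 0.058, 0.453], [0.693, 0.001, 0.233]]
138 [[0.699, 0.101, 0.201], [0.64, 0.058, 0.454], [0.691, 0.001, 0.229]]
139 [[0.696, 0.101, 0.198], [0.637, 0.058, 0.454], [0.69, 0.001, 0.219]]
```

View pics/t5.png

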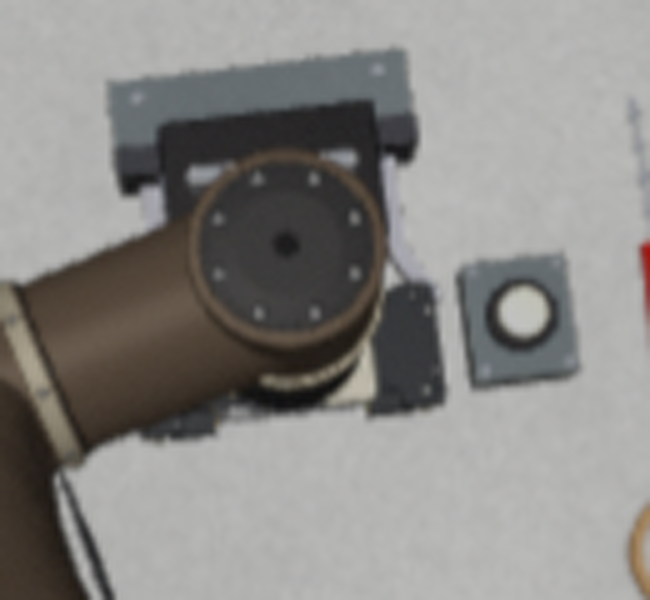

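View pics/s5.png

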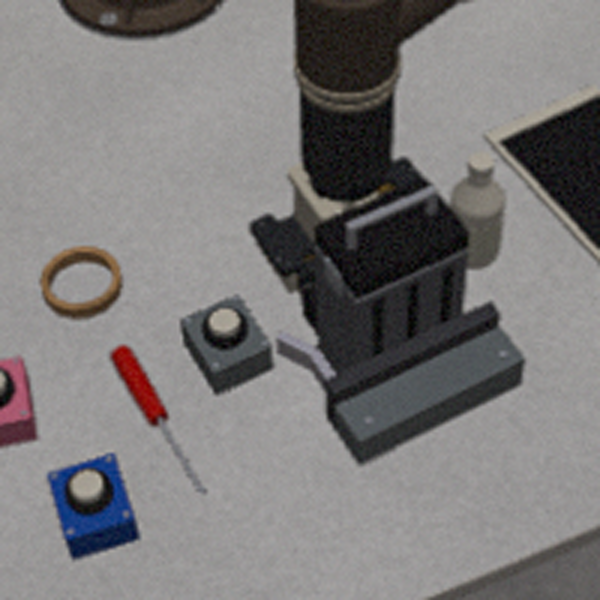

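```bash
python3 lid.py "[(160,127),(377,102)]"
```

```text
len 0.12987121272093433 yaw 0.10412422940331455 C [0.68796062 0.04463618] in bay -0.004003966183048399 0.000550782785453339 0.0011242294033145528
```

Call:
arm_command([
  [[0,0,0],[1.5,0.1,0],0],
  [[0,0,0],[1,0.1,0],0],
  [[0,0,0],[0,0,0],0],
])

```text
t: 8.0
eef_pos: [0.5982, 0.0396, 0.1941]
ee_rot: [-3.139, -0.022, -3.038]
force: [-38.1, 4.0, 28.9]
width: 0.0877
```

Call:
arm_command([
  [[0,0,0],[-4,-0.4,0],0],
  [[0,0,0],[-4,-0.4,0],0],
  [[0,0,0],[-6,-0.6,0],0],
  [[0,0,0],[-10,-1,0],0],
  [[0,0,0],[-15,-1.5,0],0],
  [[0,0,0],[-20,-2,0],0],
  [[0,0,0],[-20,-2,0],0],
  [[0,0,0],[-20,-2,0],0],
])

```text
t: 8.8
eef_pos: [0.5069, 0.0315, 0.1958]
ee_rot: [3.141, 0.001, -3.036]
force: [0.5, 0.3, 0.1]
width: 0.0877
```

Call:
arm_command([
  [[0,0,0],[-20,-2,10],0],
  [[0,0,0],[-10,0,30],0],
  [[0,0,0],[0,0,40],0],
  [[0,0,0],[0,-20,40],0],
  [[0,0,0],[0,-30,30],0],
  [[0,0,0],[0,-30,0],0],
  [[0,0,0],[0,-30,0],0],
  [[0,0,0],[0,-30,0],0],
])

```text
t: 9.6
eef_pos: [0.4774, -0.1114, 0.3464]
ee_rot: [3.141, 0.002, -3.035]
force: [0.5, 0.6, -0.0]
width: 0.0874
```

```bash
python3 look.py 6
```

```text
9.6 [ 0.4774 -0.1114  0.3464] [ 3.141e+00  2.000e-03 -3.035e+00] [ 0.5  0.6 -0. ]
```

View pics/t6.png

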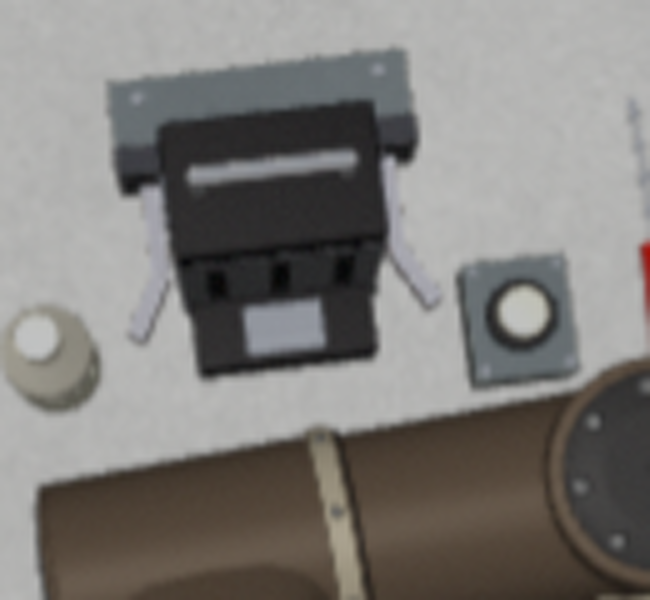

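```bash
cat > fit.py <<'E'
from h import *
P=np.load("topP.npy");Z=P[...,2]
m=np.zeros(Z.shape,bool);m[128:146,236:272]=1
q=P[m&(Z>.015)&(Z<.055)&(P[...,0]<.755)][:,:2]
vx,vy,x0,y0=cv2.fitLine(q.astype(np.float32),cv2.DIST_HUBER,0,.01,.01).ravel()
if vy<0:vx,vy=-vx,-vy
yaw=np.arctan2(-vx,vy);n=np.array([np.cos(yaw),np.sin(yaw)]);print("stop face",len(q),yaw,x0,y0)
for f in ("topP.npy","topP6.npy"):
    P=np.load(f);Z=P[...,2]
    m[:]=0;m[120:205,225:290]=1
    r=cv2.minAreaRect((P[m&(Z>.19)&(Z<.212)][:,:2]*1000).astype(np.float32));print("lid",r)
    c=np.array(r[0])/1000;print(" front to stop gap mm",1000*((np.array([x0,y0])-c)@n)-42.5)
    m[:]=0
    if f=="topP6.npy": m[163:182,235:280]=1
    else: m[203:225,230:290]=1
    r=cv2.minAreaRect((P[m&(Z>.035)&(Z<.055)][:,:2]*1000).astype(np.float32));print("foot",r)
    c=np.array(r[0])/1000;print(" gap via foot",1000*((np.array([x0,y0])-c)@n)-42.5-65)
E
python3 fit.py
python3 - <<'E'
from station import *
from h import *
c=camera_params("top")
for n,pts,z in(("foot rear top",[(204,373),(374,354)],.045),("btn",[(524,311)],.064),("box",[(460,268),(565,254),(579,374),(472,388)],.045)):
    a=(np.array(pts,float)+.5)/5-.5+[200,105];print(n,onplane(c,a,z)[:,:2].round(4).tolist())
P=np.load("topP6.npy");print(P[163:172,300:308,2].round(3))
z=np.load("scene0.npz");cs=camera_params("scene");g=cv2.cvtColor(z["p"],cv2.COLOR_RGB2HSV)
m=np.zeros(g.shape[:2],np.uint8);m[228:250,192:218]=1
mm=(m>0)&(g[...,2]>130);v,u=np.nonzero(mm);print("scene btn px",u.mean(),v.mean(),len(u),onplane(cs,[[u.mean(),v.mean()]],.064))
p=np.load("top6.npz")["p"];g=cv2.cvtColor(p,cv2.COLOR_RGB2HSV);m[:]=0;m[158:180,293:316]=1
mm=(m>0)&(g[...,2]>130)&(np.hypot(*np.mgrid[-167:384-167,-304:512-304])<9);v,u=np.nonzero(mm);print("top btn px",u.mean(),v.mean(),len(u),onplane(c,[[u.mean(),v.mean()]],.064))
E
```

```text
stop face 104 0.09993633 0.7332752 0.04672205
lid ((563.3068237304688, 32.271705627441406), (85.09514617919922, 130.1666259765625), 1.1379163265228271)
 front to stop gap mm 128.0620052814273
foot ((496.81158447265625, 33.883575439453125), (123.24424743652344, 45.531944274902344), 89.33343505859375)
 gap via foot 129.06464987229376
lid ((689.9716796875, 47.49853515625), (86.38731384277344, 130.00466918945312), 6.109740257263184)
 front to stop gap mm 0.5099625118228346
foot ((624.7899169921875, 42.858055114746094), (47.12120819091797, 124.3712158203125), 5.812077522277832)
 gap via foot 0.829481468299619
foot rear top [[0.5974, 0.093], [0.6084, -0.0178]]
btn [[0.6324, -0.1145]]
box [[0.6646, -0.0754], [0.6731, -0.1448], [0.5935, -0.1515], [0.5852, -0.0812]]
[[0.056 0.067 0.056 0.064 0.066 0.068 0.064 0.057]
 [0.048 0.065 0.068 0.067 0.06  0.069 0.059 0.062]
 [0.06  0.058 0.063 0.067 0.066 0.066 0.062 0.064]
 [0.058 0.069 0.068 0.066 0.069 0.058 0.068 0.065]
 [0.064 0.063 0.069 0.07  0.066 0.065 0.067 0.066]
 [0.066 0.065 0.064 0.07  0.069 0.063 0.072 0.065]
 [0.064 0.066 0.067 0.067 0.067 0.064 0.068 0.071]
 [0.052 0.065 0.065 0.067 0.065 0.074 0.07  0.062]
 [0.051 0.059 0.073 0.067 0.072 0.066 0.067 0.055]]
scene btn px 204.4127906976744 232.9593023255814 172 [[ 0.62043711 -0.10947077  0.064     ]]
top btn px 304.2894736842105 166.82894736842104 76 [[ 0.63226878 -0.1141355   0.064     ]]
```

```bash
python3 -c "
from station import *
print(get_state()['q'].round(3))"
```

```text
[ 0.17   0.103 -0.471  0.    -0.997 -1.638]
```

View pics/s6.png

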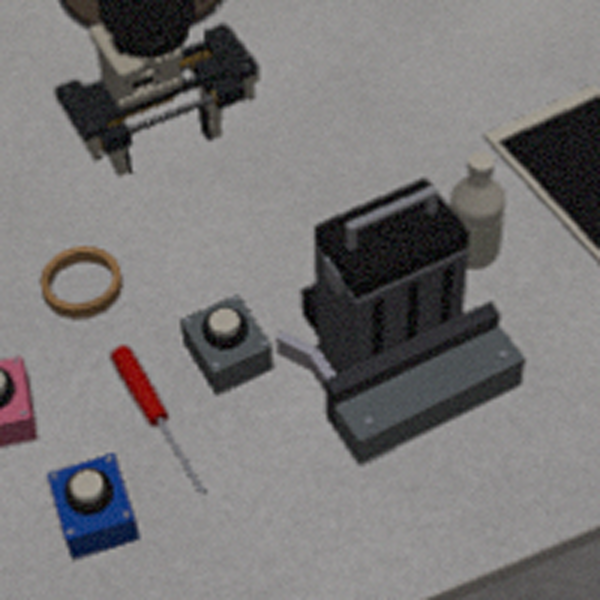

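The case is home: the gap to the stop is 0.5–0.8 mm and the yaw matches. For the button I'll turn the jaws along the bay axis, so the body clears the case, and close the fingers.

Call:
arm_command([
  [[0,0,0.143],[0,0,0],1],
  [[0,0,0.143],[0,0,0],1],
  [[0,0,0.143],[0,0,0],1],
  [[0,0,0.143],[0,0,0],1],
  [[0,0,0.143],[0,0,0],1],
  [[0,0,0.143],[0,0,0],1],
  [[0,0,0.143],[0,0,0],1],
  [[0,0,0.143],[0,0,0],1],
], squeeze=10)

```text
t: 10.5
eef_pos: [0.4777, -0.11, 0.3457]
ee_rot: [-3.141, 0.0, -1.886]
force: [-0.2, -0.8, 0.4]
width: 0.0292
```

Call:
arm_command([
  [[0,0,0.143],[0,0,0],1],
  [[0,0,0.143],[0,0,0],1],
  [[0,0,0.143],[30,0,0],1],
  [[0,0,0],[40,-1,0],1],
  [[0,0,0],[40,-1,0],1],
  [[0,0,0],[30,-1,0],1],
  [[0,0,0],[15,0,0],1],
  [[0,0,0],[0,0,0],1],
])

```text
t: 11.3
eef_pos: [0.6344, -0.1128, 0.3446]
ee_rot: [3.141, -0.0, -1.462]
force: [-1.0, -0.2, -1.2]
width: 0.0004
```

Call:
arm_command([
  [[0,0,0],[0,0,0],1],
  [[0,0,0],[0,0,0],1],
])

```text
t: 11.5
eef_pos: [0.6319, -0.1132, 0.3458]
ee_rot: [3.142, 0.0, -1.463]
force: [-0.2, -0.0, -0.5]
width: 0.0008
```

Call:
arm_command([
  [[0,0,0],[0,0,-25],1],
  [[0,0,0],[0,0,-25],1],
  [[0,0,0],[0,0,-20],1],
  [[0,0,0],[0,0,-12],1],
  [[0,0,0],[0,0,-6],1],
  [[0,0,0],[0,-1,0],1],
])

```text
t: 12.1
eef_pos: [0.6325, -0.1144, 0.2576]
ee_rot: [3.141, -0.0, -1.463]
force: [0.8, 0.5, 0.1]
width: 0.0007
```

```bash
python3 look.py 7
python3 - <<'E'
from station import *
from h import *
p,d=grab_frame("wrist");cv2.imwrite("pics/w7.png",p[:,:,::-1])
E
```

```text
12.1 [ 0.6325 -0.1144  0.2576] [ 3.141 -0.    -1.463] [0.8 0.5 0.1]
```

View pics/s7.png

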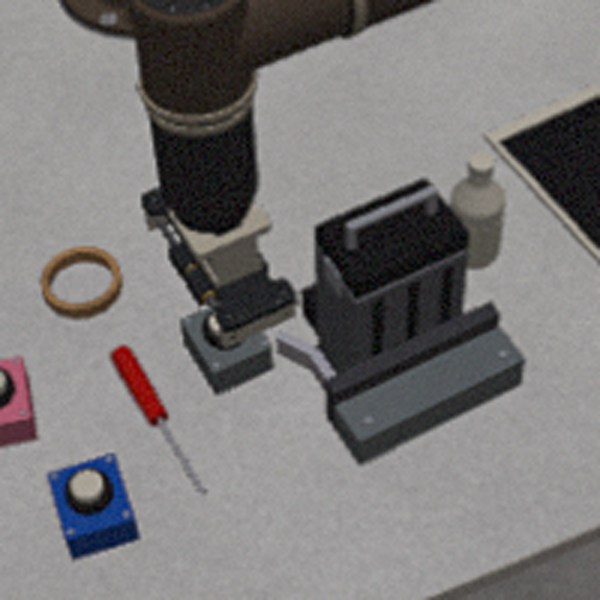

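View pics/w7.png

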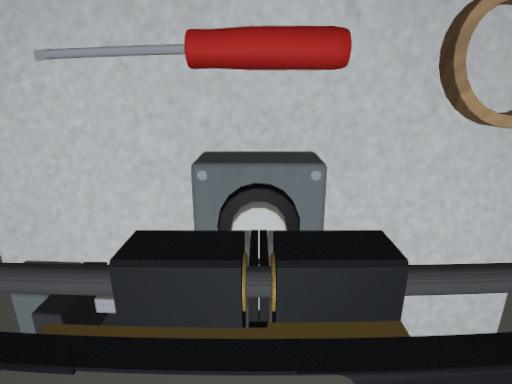

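The closed fingers stand centred over the grey box's button: (258,215) in the wrist view and (215,325) in the scene crop. The gripper is clear of the case. Now I'll press gently.

Call:
arm_command([
  [[0,0,0],[0,0,-5],1],
  [[0,0,0],[0,0,-4],1],
  [[0,0,0],[0,0,-2],1],
  [[0,0,0],[0,0,-2],1],
])

```text
t: 12.65
eef_pos: [0.6327, -0.1145, 0.2445]
ee_rot: [3.141, -0.0, -1.463]
force: [-0.8, 0.9, 2.3]
width: 0.0004
```

Call:
arm_command([
  [[0,0,0],[0,0,-2],1],
  [[0,0,0],[0,0,-1],1],
])

```text
t: 12.85
eef_pos: [0.6327, -0.1145, 0.2416]
ee_rot: [3.141, -0.0, -1.463]
force: [-1.2, 1.0, 3.0]
width: 0.0003
```

Call:
arm_command([
  [[0,0,0],[0,0,-1.5],1],
  [[0,0,0],[0,0,0],1],
])

```text
t: 13.05
eef_pos: [0.6327, -0.1145, 0.2402]
ee_rot: [3.141, -0.0, -1.463]
force: [-2.9, 0.2, 4.1]
width: 0.0002
```

Call:
arm_command([
  [[0,0,0],[0,0,-1.5],1],
  [[0,0,0],[0,0,-1],1],
])

```text
t: 13.25
eef_pos: [0.6327, -0.1144, 0.2391]
ee_rot: [-3.141, -0.0, -1.462]
force: [-8.5, 3.3, 20.4]
width: 0.001
```

Call:
arm_command([
  [[0,0,0],[0,0,-1.5],1],
  [[0,0,0],[0,0,0],1],
])

```text
t: 13.45
eef_pos: [0.6326, -0.1144, 0.2391]
ee_rot: [-3.141, -0.001, -1.462]
force: [-10.5, 2.9, 23.7]
width: 0.0001
```

The force jumped from 4 N to over 20 N at z=0.239, so the button has bottomed at full travel. I'll retract.

Call:
arm_command([
  [[0,0,0],[0,0,5],1],
  [[0,0,0],[0,0,15],1],
  [[0,0,0],[0,0,30],1],
  [[0,0,0],[0,0,40],1],
  [[0,0,0],[0,0,30],1],
  [[0,0,0],[-30,-5,0],1],
  [[0,0,0],[-40,-10,0],1],
  [[0,0,0],[-40,-10,0],1],
])

```text
t: 14.25
eef_pos: [0.5218, -0.1395, 0.3558]
ee_rot: [-3.141, 0.0, -1.463]
force: [0.5, -0.8, -0.3]
width: 0.0007
```

Call:
arm_command([
  [[0,0,0],[-20,0,0],1],
  [[0,0,0],[0,0,0],1],
  [[0,0,0],[0,0,0],1],
])

```text
t: 14.55
eef_pos: [0.503, -0.1395, 0.3567]
ee_rot: [-3.14, -0.0, -1.463]
force: [1.5, 0.3, 0.2]
width: 0.0003
```

```bash
python3 look.py 8; sed 's/topP6/topP8/g' fit.py | python3 - | tail -4; python3 -c "
import numpy as np
P=np.load('topP8.npy');print('btn z',np.nanmedian(P[163:171,300:308,2]), 'before',np.nanmedian(np.load('topP.npy')[163:171,300:308,2]))"
```

```text
14.55 [ 0.503  -0.1395  0.3567] [-3.14  -0.    -1.463] [1.5 0.3 0.2]
lid ((690.1010131835938, 47.29908752441406), (86.82917785644531, 130.32098388671875), 5.889641284942627)
 front to stop gap mm 0.40117322835899216
foot ((626.7941284179688, 42.79026794433594), (45.37639236450195, 123.4228286743164), 6.117254257202148)
 gap via foot -1.157966804751723
btn z 0.06646908367518423 before 0.06664903339866968
```

View pics/t8.png

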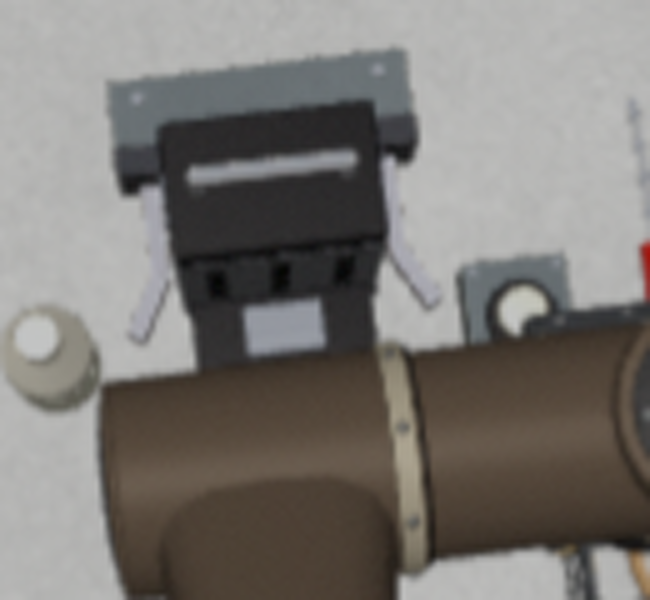

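View pics/s8.png

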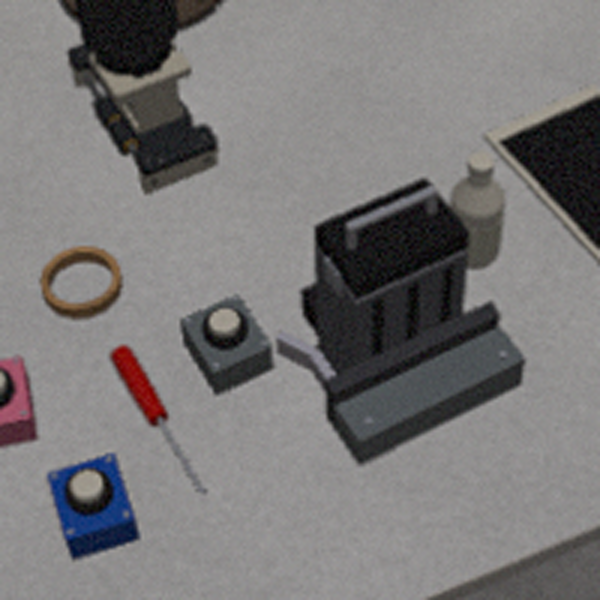

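The case is home at (340,260) in the scene crop and the button is back up. The bystanders have not moved and the arm is free of everything. I'm handing in.

```bash
python3 -c "
from station import *
print(job_done())"
```

```text
the job is handed in; nothing more can be done
None
```

The case is home against the end stop, the start button was pressed after that, and the job is handed in. It took about 15 s of the 53 s, and the hand-in reports no verdict.

**Push:** I pushed the case low on its foot with the open fingers spread across it. On the way I turned it about 0.09 rad to line up with the bay. At the stop, about 38 N moved it only fractions of a millimetre, against about 16 N while it was sliding.

**Button:** I pressed the grey box's button with the fingers closed. It bottomed out when the force jumped from 4 N to over 20 N, and then I pulled the arm clear.

**Last checks:**
- **Gap to the stop:** the lid's depth outline gives 0.4 mm and the foot's gives -1.2 mm; the foot was partly hidden by the arm in that last view. An estimate from the lid's front edge, made just before the final squeeze, disagreed at about 4 mm short. I trust the outlines because they measure from the stop face itself, and the force agrees with them.
- **Square and sideways:** the case is within about 0.005 rad of square and about 3 mm off the bay's axis.
- **Button:** its height is back at 66.5 mm, against 66.6 mm before the press, so it is released.
- **Bystanders and arm:** the bottle, screwdriver, tablet and tape roll look unmoved in the pictures, though I did not measure them. The arm touches nothing, and the last force reading is near zero.

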